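# Draw the hidden nut strip into line with a drift pin and fit the bracket's remaining bolt

## Robot

A 6-joint arm with a two-finger parallel gripper is mounted at the origin on the work surface. World frame = base frame: x ahead of the robot, y to its left, z up, the work surface at z = 0. Lengths are in m, angles in rad, forces in N, time in s.
With the tool pointing down it reaches from about 0.35 to 0.85 m from the base axis. Payload 8.1 kg.
Tool frame: the origin (TCP) lies at the centre of the arm's flange, where the gripper is bolted on; the fingertips stand 186 mm ahead of it and the grasp point (between the pads) lies 167 mm ahead of it (robot.grasp_offset is the distance from the TCP to the grasp point, in m); z points along the fingers, y is the line along which they close (so a half turn about z gives the same grasp; the last joint's range is limited). The gripper opens to 93 mm and grips with 3 to 60 N. Pads are 15 mm wide; open, the fingers measure 128 mm over their backs; the gripper's body (75 mm by 188 mm) begins 65 mm behind the grasp point.
Start: joints at [-0.085, 0.13, 1.488, -0, 1.523, -0.085], TCP at [0.6, 0, 0.405] pointing down, gripper open.
Joint ranges: [-2.96, 2.96], [-0.89, 2.26], [0.02, 2.5], [-1.34, 4.48], [0, 2.73], [-2.66, 2.66]. Speed limits (rad/s): [2.39, 2.39, 2.79, 3.14, 3.14, 3.14].

## Interface

Orientations are given as a rotation vector (axis times angle).
In Python, from plant import robot gives the robot as it stands.
- The arm moves only by the tool drive_tool, never from a script. Its argument "moves" is one flat list of numbers, 7 for each row, row after row: the finger opening in mm, from 0 to 93, then the shift along the tool's x, y, z in mm, then the turn, a rotation vector about the tool's x, y, z in degrees. A call has 1 to 8 rows; each row shifts and turns the commanded pose from where the row before left it, along the tool's axes as they then stand; what a row does not reach is not made up. A row lasts 1/10 s, in which the tool goes at most 50 mm and 8.59 degrees, less where a joint would pass 70% of its speed; a pose out of reach is approached as far as the arm can. A call is refused whole if a number of a shift passes 50 or a number of a turn 8.59, either way. A call with a gripper value outside its range is refused whole. The fingers move at their own pace and stop on an object; "grip_force" is the grip in N (left out, the last holds). Time passes only in rows, so rows that do not move let the fingers close. It gives the time, the measured TCP pose, the force, the opening and the grip force at its end, in the units of the state.
- robot.read_state(): the state, without advancing time (a new reading comes with each control period).
- robot.read_camera(name): name is "scene" or "side" or "wrist"; returns a dict with "color" (480x640x3 uint8, red, green, blue), "depth" (480x640 float32, m along the optical axis (not along the pixel's ray), 0 where there is no reading), "mtx" (3x3 intrinsics, pixels), "R" (3x3) and "t" (3): a world point X has camera coordinates R X + t. Camera axes: x right, y down, z forward; pixel columns grow to the right and rows downward; lengths in m; the calibration is good to about 2 mm. A picture is of the moment at which its call begins.
- robot.close_job(): hands the job in; it is judged then, once.
The state is a dict: "t": time; "q": joint angles; "dq": joint speeds; "joint_torque": joint torques, N m; "tool_pos": TCP position; "orientation": TCP orientation; "force": force on the tool from outside, world axes, zero at the start; "wrist_torque": the same for the moment, N m; "opening": finger opening in m; "gripper_force": force on a finger pad.
Only numpy, scipy, OpenCV 4.12 (cv2) and the standard library are available. Lean on these libraries where they do the work, as an engineer would, in place of code of your own. Each camera call takes 0.05 s, during which the arm holds its last target. There are 200 camera calls.

## Task

The tray's bracket still lacks one bolt, because the nut strip hidden in the channel under it has slid out of line. Feel the drift through the large tooling hole into the strip, draw the strip into line and push the drift gently home until its collar is down; with the drift left in, push the thumb bolt fully home in the small hole, then draw the drift and stand it back in the tool stand. Use a light hand throughout (about 10 N is plenty; 30 N on the strip or a knock of 60 N on the bracket spoils it), and leave the screwdriver, the loose cassette, the power meter and the cleaver where they are.

Things in the scene. Friction and masses are not known exactly. Their poses are not given: they have to be found in the camera images.
- rig: The fixed black fibre tray, open on top, 310 mm wide (y), 41 mm high, at x = 28 to 249 mm, and its flat metal bracket plate in front, 270 (y) x 52 (x) x 6 mm, lying on the strut channel, plate top 47 mm above the bench. Two low hex bolts (9 mm high, 24 mm washers) already hold the plate at y = +-112 mm. Origin: on the bench under the middle of the plate, z up.
- channel: Fixed 41 mm square steel strut channel under the bracket plate, 360 mm long along y, its 22 mm wide slot upwards, origin and axes as the rig's. It carries the hidden nut strip.
- tooling_hole (a point): Centre of the bracket's large hole (20 mm diameter, straight) at the level of the plate's top; in the rig's frame x = 0, y = +42, z = 47 mm. Axes as the rig's.
- bolt_hole (a point): Centre of the bracket's small hole (10.5 mm diameter, straight) at the level of the plate's top; in the rig's frame x = 0, y = -42, z = 47 mm. Axes as the rig's.
- strip_true (a point): Where the nut strip's hole SHOULD be: 13 mm straight below tooling_hole, fixed to the rig, axes as its. The strip is hidden under the plate, steel, 8 mm thick, top at this level, with 9.5 mm holes under both plate holes. It starts up to 6.6 mm off along y, either way (x is right); not measured: feel for it. It slides on y at about 6 N and stays put. Its holes take a push-in bolt. 31 mm free depth below here.
- stand: Fixed grey plastic tool stand, 64 mm (x) x 224 mm (y) x 42 mm high, with four upright holes (21 mm diameter, 37 mm deep) in a row at x = 0, y = -84, -28, +28 and +84 mm. Drift, thumb bolt and screwdriver each stand in one by their collars, in any order; one hole is empty. Origin: centre of its underside, z up.
- drift: Steel drift (stepped line-up pin), 110 to 175 g, standing upright nose down in the stand. Origin: centre of the underside of its collar (30 mm diameter, 4 mm high), z up along the handle: round, 16 mm diameter, with dark knurl bands, top 64 mm above the origin. Home: collar on the plate, origin level with tooling_hole.
- drift_nose (a point): Tip of the drift: blunt, 33 mm below the collar's underside. From the tip up it is straight, 7.8 mm diameter, for 20 mm, then a cone to 19 mm diameter at 26 mm, then straight to the collar. Stopped near strip_true's level it stands on the strip; if it goes 5 mm or more below that it is in the strip's hole and, moved sideways, carries the strip along.
- thumb_bolt: Steel thumb bolt, 55 to 90 g, standing upright in the stand. Origin: centre of the underside of its washer collar (30 mm diameter, 3 mm high), z up. Knurled round grip 18 mm diameter from 10 to 36 mm above the origin, 12 mm neck below it. Shank 8 mm diameter, 28 mm long, the last 6 mm tapering to 5 mm. Goes in by pushing, no turning. Home: collar on the plate, origin level with bolt_hole.
- screwdriver: Bystander: stubby screwdriver standing in the stand, black plastic handle 22 mm diameter (30 mm collar), top 50 mm above the stand; origin at the underside of its collar.
- loose_cassette: Bystander: loose orange splice cassette, 150 x 96 x 14 mm, lying in the tray; origin under its centre.
- power_meter: Bystander: black hand-held power meter, 75 x 140 x 29 mm, flat on the bench in front of the channel; origin under its centre.
- cleaver: Bystander: small metal fibre cleaver, 60 x 55 x 46 mm, beyond the stand; origin under its centre.
Things that resemble listed ones, but are neither listed nor needed, are in the scene too. What is shaped like the thumb_bolt but red or yellow is not meant.

How it is judged:
On the way, in this order (a step that is already met when the one before it is completed fails the run):
1. the drift stands fully home in the tooling hole (collar within 2.5 mm of the plate, centred within 2.5 mm, upright within 4 degrees), so that the nut strip is in line (horizontal distance between drift and tooling_hole below 0.0025 m and z of drift in the frame of tooling_hole between -0.003 and 0.0025 m and angle between drift's own z axis and vertical below 0.07 rad), for 0.2 s.
2. with the drift still home, the thumb bolt is fully home in the bolt hole (collar within 2.5 mm of the plate, centred within 3 mm, upright within 4 degrees) (all of step 1 and horizontal distance between thumb_bolt and bolt_hole below 0.003 m and z of thumb_bolt in the frame of bolt_hole between -0.003 and 0.0025 m and angle between thumb_bolt's own z axis and vertical below 0.07 rad), for 0.2 s.
At the end, for the whole second after the job is handed in: the thumb bolt is home in the bolt hole (collar within 2.5 mm of the plate, centred within 3 mm, upright within 4 degrees); the drift stands upright (within 6 degrees) in a hole of the tool stand with its collar within 3 mm of the stand's top; both at rest (horizontal distance between thumb_bolt and bolt_hole below 0.003 m and z of thumb_bolt in the frame of bolt_hole between -0.003 and 0.0025 m and angle between thumb_bolt's own z axis and vertical below 0.07 rad and z of drift in the frame of stand between 0.039 and 0.045 m and angle between drift's own z axis and vertical below 0.1 rad and x of drift in the frame of stand between -0.03 and 0.03 m and y of drift in the frame of stand between -0.11 and 0.11 m and linear speed of each of drift, thumb_bolt below 0.02 m/s); the robot touches nothing.
It fails at once if the drift or the thumb bolt is pressed on the nut strip or channel with more than 30 N (contact force between any of drift, thumb_bolt and channel above 30 N).
It fails at once if the drift or the thumb bolt is pressed or knocked on the bracket with more than 60 N (contact force between any of drift, thumb_bolt and rig above 60 N).
It fails at once if the fingers press on the bracket with more than 60 N (contact force between the fingers and rig above 60 N).
It fails at once if the screwdriver, the loose cassette, the power meter or the cleaver is moved by more than 15 mm (distance of any of screwdriver, loose_cassette, power_meter, cleaver from where it was at the start of the episode above 0.015 m).
It also fails if it takes over 72 s, if anything falls off the work surface, if the arm or the gripper's body presses on something with over 40 N, if the wrist force passes 120 N, or if a joint passes its speed limit or range.

## Working session

There is one attempt and no reset: what is moved stays moved. The work goes in short steps, Python scripts to look and compute and a tool call to move; the robot and the scene stay as the last step left them, time stands still between calls to the robot, and variables do not carry over. Pictures are saved under pics/ and viewed, at most 10 in all, crops included, and the job is handed in when it is done.

Besides the shell and the picture viewer there is one more tool, called after "Emit:" as name(argument=value, ...) on one line, values as JSON. drive_tool: Moves the arm, as the interface text tells. Its arguments: {"type":"object","properties":{"moves":{"type":"array","items":{"type":"number"}},"grip_force":{"type":"number"}},"required":["moves"]}

```bash
ls; mkdir -p pics; cat > h.py <<'E'
import numpy as np,cv2
from plant import robot
def snap(n,f=None):
    c=robot.read_camera(n)
    if f: cv2.imwrite(f,c["color"][:,:,::-1])
    np.savez('/tmp/%s.npz'%n,**c); return c
def world(c):
    d=c["depth"];v,u=np.mgrid[:480,:640];K=c["mtx"]
    P=np.stack([(u-K[0,2])/K[0,0]*d,(v-K[1,2])/K[1,1]*d,d],-1)
    W=(P-c["t"])@c["R"]; W[d==0]=np.nan; return W
E
python3 - <<'E'
from h import *
a=snap("scene","pics/s1.png");b=snap("side","pics/d1.png")
for c in(a,b):print(c["R"],c["t"],c["mtx"])
print(robot.read_state())
E
```

```text
pics
[[ 0.75583599  0.65442153  0.02108129]
 [ 0.44848909 -0.49399575 -0.74486625]
 [-0.47704244  0.57245145 -0.66688068]] [-0.3737536  -0.18752336  1.40515766] [[525.88239509   0.         318.01414769]
 [  0.         525.88239509 244.56469584]
 [  0.           0.           1.        ]]
[[ 0.92371357 -0.38278593  0.01510557]
 [-0.21140832 -0.54224669 -0.8131882 ]
 [ 0.31946795  0.74795953 -0.58180475]] [-0.51188028  0.14115856  0.77385708] [[516.49910488   0.         324.08446117]
 [  0.         516.49910488 234.91414091]
 [  0.           0.           1.        ]]
{'t': 0.1, 'q': array([-8.54038354e-02,  1.31091849e-01,  1.48918329e+00,  1.52870993e-05,
        1.52299102e+00, -8.53790291e-02]), 'dq': array([-0.00120396, -0.00084288, -0.00259994,  0.00028054,  0.0003953 ,
        0.00197724]), 'joint_torque': array([ 2.89806376e-03, -5.61339462e+01, -4.93095982e+01,  7.72326719e-02,
        2.89617141e-02, -2.83941080e-05]), 'tool_pos': array([5.99792912e-01, 4.07029512e-05, 4.03781284e-01]), 'orientation': array([-2.22055750e+00, -2.22050076e+00,  1.67446085e-03]), 'force': array([ 0.1829455 ,  0.11357744, -0.49876401]), 'wrist_torque': array([-0.05552782,  0.00459991, -0.00631199]), 'gripper_force': 0.0, 'opening': 0.09288039311530384}
```

View pics/s1.png

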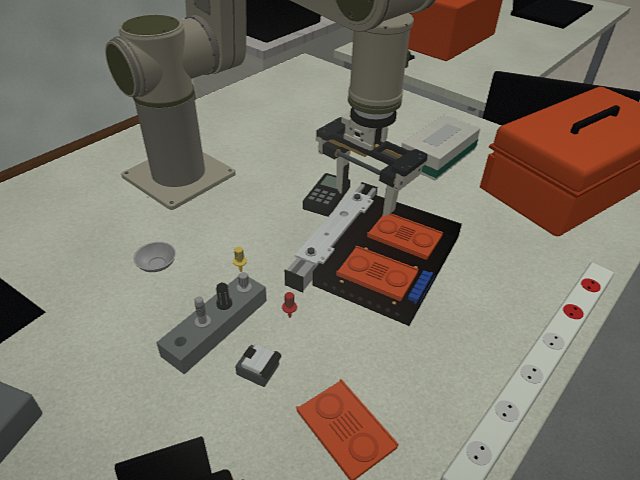

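View pics/d1.png

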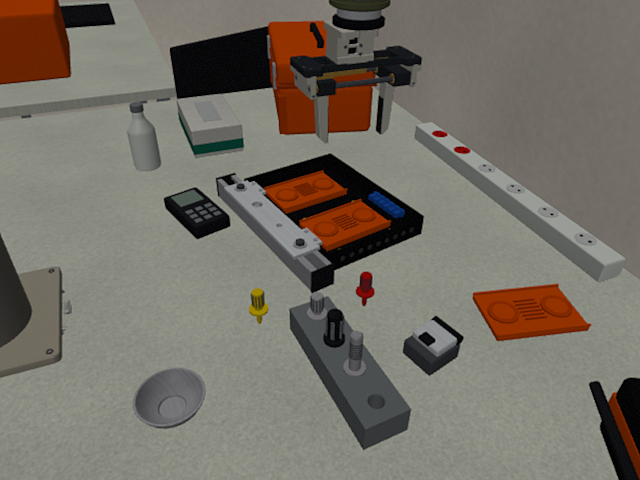

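The side view shows the plate from (230,180) to (310,250), with the big hole near (257,205). In the stand, the thumb bolt is at (317,300), the screwdriver at (335,325), the drift at (355,355) and the empty hole at (376,402). Next I'll rectify at the known heights.

```bash
cat >> h.py <<'E'
def ortho(c,z,x0,x1,y0,y1,s):  # s px per m; col = -y direction, row = -x direction
    W=int((y1-y0)*s);H=int((x1-x0)*s);r,q=np.mgrid[:H,:W]
    X=np.stack([x1-r/s,y1-q/s,np.full(r.shape,z)],-1)@c["R"].T+c["t"]
    p=X@c["mtx"].T; p=p[...,:2]/p[...,2:]
    return cv2.remap(c["color"],p.astype(np.float32),None,cv2.INTER_LINEAR)[:,:,::-1]
E
python3 - <<'E'
from h import *
c=dict(np.load('/tmp/side.npz'));W=world(c)
for u,v in[(240,187),(300,242),(265,212),(317,294),(335,312),(356,333),(300,310),(400,415),(365,430),(432,345),(195,212),(257,205),(376,402)]:print(u,v,W[v,u].round(4))
m=(abs(W[...,2]-.047)<.003)
X=W[180:260,215:325][m[180:260,215:325]];print(np.median(X,0),np.nanmin(X,0),np.nanmax(X,0))
E
```

```text
240 187 [0.4485 0.182  0.0523]
300 242 [ 0.4945 -0.0354  0.0539]
265 212 [0.4703 0.087  0.0458]
317 294 [ 0.4628 -0.1912  0.0775]
335 312 [ 0.4663 -0.2462  0.0907]
356 333 [ 0.4696 -0.3027  0.1047]
300 310 [ 0.4421 -0.1763  0.0404]
400 415 [ 0.4923 -0.3861  0.0369]
365 430 [ 0.4441 -0.3889  0.0373]
432 345 [ 0.5877 -0.3056  0.0383]
195 212 [0.3529 0.1649 0.0261]
257 205 [0.4691 0.1383 0.0313]
376 402 [ 0.48   -0.3495  0.0221]
[0.47827458 0.05720854 0.04553765] [ 0.42276504 -0.05997486  0.04400228] [0.53487258 0.21786395 0.04990409]
```

```bash
python3 - <<'E'
from h import *
L=[]
for n in("side","scene"):
    c=dict(np.load('/tmp/%s.npz'%n))
    A=ortho(c,.047,.40,.55,-.10,.25,1600);B=ortho(c,.042,.40,.55,-.42,-.14,1600)
    A=cv2.resize(A,(400,171));B=B
    L.append((ortho(c,.047,.42,.54,-.08,.22,1300),ortho(c,.042,.40,.54,-.43,-.13,1300)))
im=np.vstack([np.hstack([a[0] for a in L]),np.hstack([a[1] for a in L])])
print(im.shape);cv2.imwrite('pics/o1.png',im)
E
```

```text
(338, 780, 3)
```

View pics/o1.png

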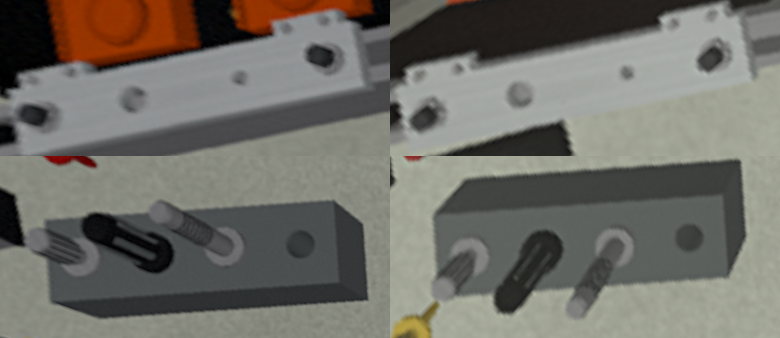

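The rectified views put the tooling hole at about (.466,.119) and the bolt hole at about (.483,.037), 83 mm apart with a rig yaw of 11.7°. The drift is at (.470,-.304), the thumb bolt at (.462,-.190) and the empty hole at (.4745,-.361). I'll turn the tool to the rig's yaw and go above the drift.

Emit:
drive_tool(moves=[60,0,0,0,0,0,-6,60,-30,-20,5,0,0,-5.7,60,-40,-30,5,0,0,0,60,-45,-30,5,0,0,0,60,-45,-30,5,0,0,0,60,-45,-30,5,0,0,0,60,-40,-28,5,0,0,0,60,-27,-20,5,0,0,0], grip_force=15)

```text
t: 0.9
tool_pos: [0.4711, -0.2932, 0.3704]
orientation: [-1.985, -2.434, 0.001]
force: [0.2, -0.3, 0.9]
opening: 0.0599
gripper_force: 0.0
```

```bash
cat >> h.py <<'E'
from scipy.spatial.transform import Rotation as Ro
def st():
    s=robot.read_state();R=Ro.from_rotvec(s["orientation"]).as_matrix();return s,R
def go(x,y,z):  # print tool-frame shift in mm needed from measured pose to grasp-point target
    s,R=st();g=np.array(s["tool_pos"])+R@[0,0,robot.grasp_offset]
    print("t",s["t"],"grasp",g.round(4),"shift",((R.T@(np.array([x,y,z])-g))*1000).round(1),"R",R.round(3).tolist(),"F",np.round(s["force"],1),s["opening"])
E
python3 - <<'E'
from h import *
go(.4704,-.304,.087)
c=snap("wrist","pics/w1.png")
E
```

```text
t 0.9 grasp [ 0.471  -0.2933  0.2031] shift [-10.4  -2.6 116.1] R [[-0.201, 0.98, -0.001], [0.98, 0.201, -0.0], [-0.0, -0.001, -1.0]] F [ 0.2 -0.3  0.9] 0.05985979957917967
```

View pics/w1.png

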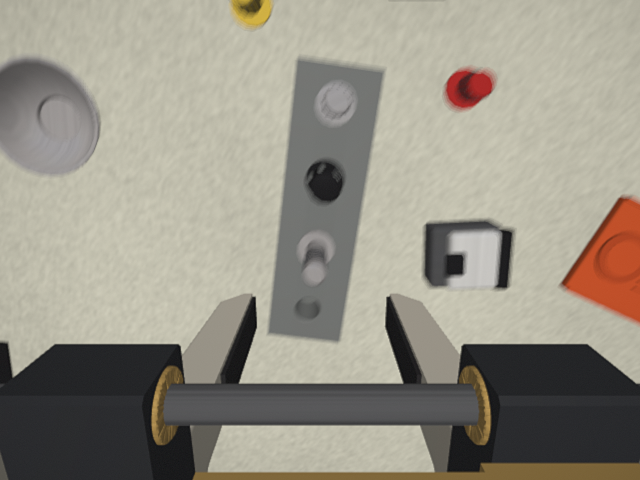

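The wrist view shows the drift's collar at about (316,248) with its top at (314,269). The thumb bolt collar is at (336,104) and the empty hole at (308,308).

```bash
cat >> h.py <<'E'
def ray(c,u,v,z):
    o=-c["R"].T@c["t"]; d=c["R"].T@np.linalg.solve(c["mtx"],[u,v,1.]); return o+d*(z-o[2])/d[2]
E
python3 - <<'E'
from h import *
c=dict(np.load('/tmp/wrist.npz'))
for n,u,v,z in[("drift col",316,247,.046),("drift top",314,272,.106),("bolt col",336,104,.045),("bolt top",339,98,.078),("hole",308,308,.042)]:print(n,ray(c,u,v,z).round(4))
E
```

```text
drift col [ 0.4696 -0.304   0.046 ]
drift top [ 0.4689 -0.3036  0.106 ]
bolt col [ 0.4624 -0.1943  0.045 ]
bolt top [ 0.4627 -0.1925  0.078 ]
hole [ 0.474  -0.3603  0.042 ]
```

Emit:
drive_tool(moves=[60,-10,-4,20,0,0,0,60,0,0,35,0,0,0,60,0,0,35,0,0,0,60,0,0,20,0,0,0,60,0,0,6,0,0,0,12,0,0,0,0,0,0,5,0,0,0,0,0,0,5,0,0,0,0,0,0], grip_force=25)

```text
t: 1.75
tool_pos: [0.4716, -0.3018, 0.2568]
orientation: [1.981, 2.434, 0.0]
force: [0.4, 0.1, -0.3]
opening: 0.0402
gripper_force: 0.0
```

Emit:
drive_tool(moves=[5,0,0,0,0,0,0,5,0,0,0,0,0,0])

```text
t: 1.95
tool_pos: [0.4712, -0.3016, 0.2559]
orientation: [1.982, 2.435, 0.0]
force: [-0.3, 0.5, 0.4]
opening: 0.0242
gripper_force: 0.0
```

Emit:
drive_tool(moves=[24,-2,-2,1,0,0,0,24,0,0,0,0,0,0,5,0,0,0,0,0,0,5,0,0,0,0,0,0,5,0,0,0,0,0,0,5,0,0,0,0,0,0])

```text
t: 2.55
tool_pos: [0.4693, -0.3037, 0.2539]
orientation: [-1.983, -2.436, 0.0]
force: [1.0, -0.1, -1.0]
opening: 0.0153
gripper_force: 25.0
```

```bash
python3 - <<'E'
from h import *
go(.466,.119,.2)
E
```

```text
t 2.55 grasp [ 0.4693 -0.3037  0.0866] shift [ 414.6   82.5 -113.4] R [[-0.203, 0.979, -0.0], [0.979, 0.203, 0.0], [0.0, -0.0, -1.0]] F [ 1.  -0.1 -1. ] 0.015342972081310904
```

Emit:
drive_tool(moves=[5,0,0,-35,0,0,0,5,0,0,-40,0,0,0,5,15,5,-32,0,0,0,5,45,10,0,0,0,0,5,48,12,0,0,0,0,5,48,12,0,0,0,0,5,48,12,0,0,0,0,5,48,12,0,0,0,0])

```text
t: 3.35
tool_pos: [0.4794, -0.0424, 0.3609]
orientation: [1.984, 2.436, 0.0]
force: [1.0, 0.1, -1.9]
opening: 0.0158
gripper_force: 25.0
```

Emit:
drive_tool(moves=[5,40,10,0,0,0,0,5,30,8,0,0,0,0,5,18,2,0,0,0,0,5,0,0,0,0,0,0,5,0,0,0,0,0,0])

```text
t: 3.85
tool_pos: [0.4815, 0.0461, 0.3608]
orientation: [1.982, 2.437, -0.001]
force: [-0.2, -0.9, -0.8]
opening: 0.0157
gripper_force: 25.0
```

```bash
python3 - <<'E'
from h import *
go(.466,.119,.145)
c=snap("wrist","pics/w2.png")
E
```

```text
t 3.85 grasp [0.4815 0.046  0.1935] shift [74.7 -0.2 48.5] R [[-0.204, 0.979, -0.0], [0.979, 0.204, -0.0], [-0.0, -0.0, -1.0]] F [-0.2 -0.9 -0.8] 0.015660353381999087
```

View pics/w2.png

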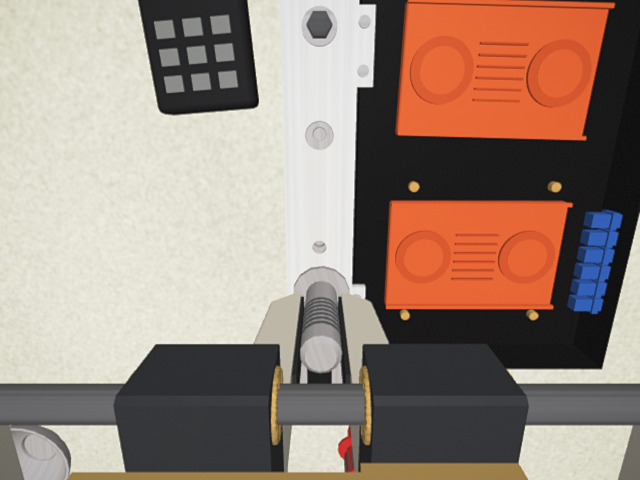

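The wrist view shows the tooling hole at (319,135) and the bolt hole at (319,247), with the drift upright in the grip. I'll compute the positions and enlarge both holes.

```bash
python3 - <<'E'
from h import *
c=dict(np.load('/tmp/wrist.npz'))
a=ray(c,319,135,.047);b=ray(c,319,247,.047);print(a,b,np.linalg.norm(a-b))
print("top of drift",ray(c,320,355,.1935+.0194), "collar", ray(c,320,283,.1935-.0406))
go(*a[:2],.145)
k=c["color"][:,:,::-1]
im=np.hstack([cv2.resize(k[v-20:v+20,299:339],(390,390),interpolation=cv2.INTER_CUBIC) for v in(135,247)])
cv2.imwrite('pics/z1.png',im)
E
```

```text
[0.46491396 0.12117469 0.047     ] [0.48201888 0.03881376 0.047     ] 0.0841183697816359
top of drift [0.48134486 0.04651004 0.2129    ] collar [0.48035393 0.05103496 0.1529    ]
t 3.9 grasp [0.4815 0.0454 0.1935] shift [77.6 -0.9 48.4] R [[-0.203, 0.979, -0.0], [0.979, 0.203, -0.0], [-0.0, -0.0, -1.0]] F [ 0.2  0.1 -0.7] 0.015336737936844643
```

View pics/z1.png

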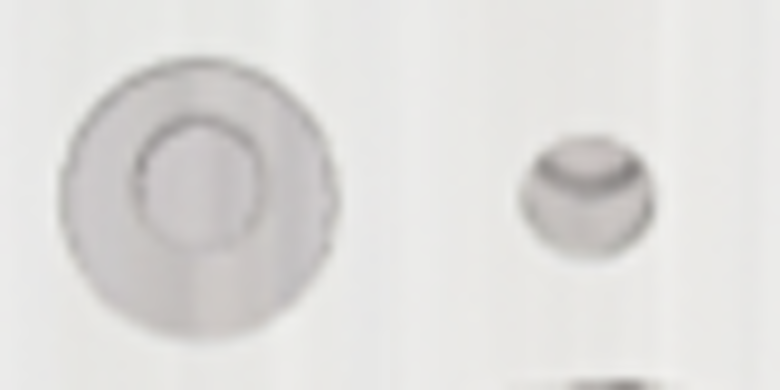

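```bash
python3 - <<'E'
from h import *
c=dict(np.load('/tmp/wrist.npz'))
a=ray(c,319.5,135.3,.047);b=ray(c,319+.5,133.8,.034)
s,R=st();print(a,b,(R.T@(b-a)*1000).round(1), R.T@(ray(c,318.9+.6,247.2,.047)-a))
go(*a[:2],.145)
E
```

```text
[0.46530845 0.12104513 0.047     ] [0.46509795 0.12192935 0.034     ] [ 0.9 -0.  13. ] [-8.40740528e-02  6.91721136e-05  3.43293321e-05]
t 3.9 grasp [0.4815 0.0454 0.1935] shift [77.4 -0.5 48.4] R [[-0.203, 0.979, -0.0], [0.979, 0.203, -0.0], [-0.0, -0.0, -1.0]] F [ 0.2  0.1 -0.7] 0.015336737936844643
```

Emit:
drive_tool(moves=[5,20,0,10,0,0,0,5,30,0,20,0,0,0,5,20,0,15,0,0,0,5,8,0,3,0,0,0,5,0,0,0,0,0,0,5,0,0,0,0,0,0])

```text
t: 4.5
tool_pos: [0.4664, 0.1215, 0.3139]
orientation: [1.983, 2.435, 0.001]
force: [0.2, -0.3, -1.0]
opening: 0.0154
gripper_force: 25.0
```

```bash
python3 - <<'E'
from h import *
c=dict(np.load('/tmp/wrist.npz'));s,R=st()
a=ray(c,319.5,135.3,.047);print((R.T@(ray(c,319.5,246.5,.034)-a)*1000).round(1),-c["R"].T@c["t"])
go(.46531,.12105,.115)
E
```

```text
[-87.4   0.1  13.1] [0.46508194 0.12501722 0.34111623]
t 4.5 grasp [0.4666 0.1214 0.1466] shift [-0.1 -1.4 31.6] R [[-0.202, 0.979, 0.001], [0.979, 0.202, -0.0], [-0.001, 0.001, -1.0]] F [ 0.2 -0.3 -1. ] 0.015429591107689166
```

Emit:
drive_tool(moves=[5,1,-1.4,8,0,0,0,5,0,0,8,0,0,0,5,0,0,7,0,0,0,5,0,0,5,0,0,0,5,0,0,0,0,0,0])

```text
t: 5.0
tool_pos: [0.4638, 0.1229, 0.2837]
orientation: [-1.983, -2.435, 0.002]
force: [0.1, -0.4, -0.8]
opening: 0.0154
gripper_force: 25.0
```

Emit:
drive_tool(moves=[5,0,0,2,0,0,0,5,0,0,2,0,0,0,5,0,0,0,0,0,0])

```text
t: 5.3
tool_pos: [0.4642, 0.1231, 0.2808]
orientation: [-1.983, -2.436, 0.0]
force: [-0.8, -0.4, -1.2]
opening: 0.0154
gripper_force: 25.0
```

```bash
python3 - <<'E'
from h import *
go(.46531,.12105,.1116)
E
```

```text
t 5.3 grasp [0.4642 0.1231 0.1135] shift [-2.3  0.7  1.9] R [[-0.203, 0.979, -0.0], [0.979, 0.203, -0.0], [0.0, -0.0, -1.0]] F [-0.8 -0.4 -1.2] 0.015424563999970437
```

Emit:
drive_tool(moves=[5,-1.4,0.7,0,0,0,0,5,0,0,1,0,0,0,5,0,0,1,0,0,0,5,0,0,1,0,0,0,5,0,0,1,0,0,0,5,0,0,0,0,0,0])

```text
t: 5.9
tool_pos: [0.4656, 0.122, 0.2782]
orientation: [1.983, 2.436, 0.001]
force: [-3.2, 0.4, 8.3]
opening: 0.0158
gripper_force: 25.0
```

```bash
python3 - <<'E'
from h import *
go(.46531,.12105,.1116)
E
```

```text
t 5.9 grasp [0.4658 0.122  0.1109] shift [-0.8 -0.6 -0.7] R [[-0.203, 0.979, 0.001], [0.979, 0.203, 0.0], [-0.0, 0.001, -1.0]] F [-3.2  0.4  8.3] 0.01580174076322692
```

Emit:
drive_tool(moves=[5,0,0,-1.5,0,0,0,5,0,-0.7,0,0,0,0,5,0,0,0.8,0,0,0,5,0,0,0.7,0,0,0,5,0,0,0.5,0,0,0,5,0,0,0,0,0,0])

```text
t: 6.5
tool_pos: [0.4651, 0.1219, 0.278]
orientation: [1.983, 2.435, 0.003]
force: [-2.2, 0.5, 10.9]
opening: 0.0152
gripper_force: 25.0
```

```bash
python3 - <<'E'
from h import *
go(.46531,.12105,.1116)
E
```

```text
t 6.5 grasp [0.4655 0.1219 0.1107] shift [-0.8 -0.4 -0.9] R [[-0.203, 0.979, 0.002], [0.979, 0.203, 0.0], [-0.0, 0.002, -1.0]] F [-2.2  0.5 10.9] 0.015153420047964897
```

Emit:
drive_tool(moves=[5,0,0,-1.2,0,0,0,5,-1.1,-0.3,0,0,0,0,5,0,0,0.7,0,0,0,5,0,0,0.5,0,0,0,5,0,0,0.5,0,0,0,5,0,0,0,0,0,0])

```text
t: 7.1
tool_pos: [0.4652, 0.121, 0.2779]
orientation: [1.983, 2.435, 0.004]
force: [-2.5, 1.5, 14.9]
opening: 0.015
gripper_force: 25.0
```

```bash
python3 - <<'E'
from h import *
go(.46531,.12105,.1116)
E
```

```text
t 7.1 grasp [0.4656 0.1213 0.1106] shift [-0.2 -0.3 -1. ] R [[-0.203, 0.979, 0.003], [0.979, 0.203, 0.001], [0.001, 0.003, -1.0]] F [-2.5  1.5 14.9] 0.015045059950196223
```

Emit:
drive_tool(moves=[5,0,0,-2,0,0,0,5,0,0,0,0,0,0])

```text
t: 7.3
tool_pos: [0.4647, 0.1205, 0.2785]
orientation: [1.983, 2.436, 0.0]
force: [-2.1, -0.9, 8.6]
opening: 0.0155
gripper_force: 25.0
```

```bash
python3 - <<'E'
from h import *
go(.46531,.12105,.1116)
old=cv2.imread('pics/w2.png');c=snap("wrist","pics/w3.png");k=c["color"][:,:,::-1]
cv2.imwrite('pics/z2.png',np.hstack([cv2.resize(i[240:390,270:370],(400,600),interpolation=cv2.INTER_CUBIC) for i in(old,k)]))
E
```

```text
t 7.3 grasp [0.4648 0.1204 0.1112] shift [ 0.5  0.6 -0.4] R [[-0.203, 0.979, 0.001], [0.979, 0.203, -0.0], [-0.0, 0.001, -1.0]] F [-2.1 -0.9  8.6] 0.015512195427850364
```

View pics/z2.png

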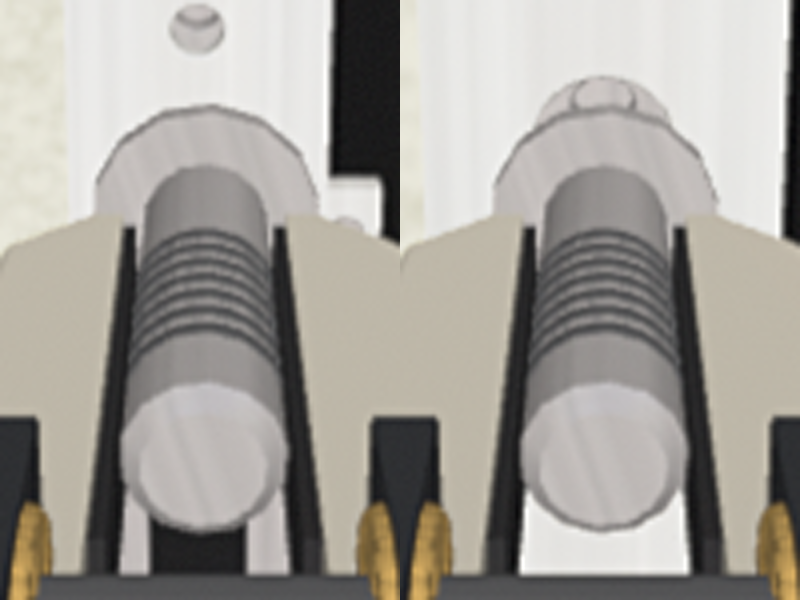

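The zoom shows the strip hole's far edge at pixel (321,259.8), the tooling hole's far edge at (321,259) and the collar's far edge at (321,266.8), all in one picture.

```bash
python3 - <<'E'
from h import *
c=dict(np.load('/tmp/wrist.npz'));s,R=st();g=s["tool_pos"]+R@[0,0,.167]
f=lambda u,v,z:(R.T@(ray(c,u,v,z)-g)*1000).round(2)
zc=.0706
print("hole far",f(321,259,.047)-[10,0,0],"strip far",f(320.9,259.8,.034)-[4.75,0,0])
print("collar far",f(321.2,266.8,zc)-[15,0,0],"collar L/R",f(293.3,288,zc),f(349.5,288,zc))
print("top far/near",f(321,240+383/4,.1112+.0194),f(321,240+531/4,.1112+.0194),f(270+121/4,353,.1306),f(270+287/4,353,.1306))
R_=c["R"];print((R.T@R_.T).round(3))
E
```

```text
hole far [ 0.37  0.51 64.5 ] strip far [ 0.8   0.48 77.5 ]
collar far [-0.97  0.56 40.9 ] collar L/R [  2.43 -13.84  40.89] [ 2.42 15.19 40.91]
top far/near [  8.54   0.34 -19.1 ] [ -7.09   0.35 -19.09] [  1.38  -7.35 -19.1 ] [  1.37   8.04 -19.09]
[[ 0.001 -0.957 -0.289]
 [ 1.     0.     0.001]
 [-0.001 -0.289  0.957]]
```

```bash
cat >> h.py <<'E'
S0=None
def nose(n=(-2.0,.8,77.6)):
    T=np.load('/tmp/T.npy');s,R=st();g=s["tool_pos"]+R@[0,0,.167]
    p=g+R@(np.array(n)/1000); ax=R@[-1.7/60,.3/60,1]
    print("t",s["t"],"nose z",p[2].round(4),"to strip(0)/hole(1) tool mm",(R.T@(T[0]-p)*1000).round(2),(R.T@(T[1]-p)*1000).round(2),"F",np.round(R.T@s["force"],1),"axis",(R.T@[0,0,0] if 0 else ax.round(3)),"open",round(s["opening"],4))
E
python3 - <<'E'
from h import *
s,R=st();g=s["tool_pos"]+R@[0,0,.167]
np.save('/tmp/T.npy',[g+R@[.0008,.00048,.0775],g+R@[.00037,.0005,.0645]]);nose()
E
```

```text
t 7.35 nose z 0.0339 to strip(0)/hole(1) tool mm [ 2.8  -0.32 -0.1 ] [  2.37  -0.3  -13.1 ] F [-1.3 -2.  -8. ] axis [ 0.011 -0.027 -1.   ] open 0.0156
```

Emit:
drive_tool(moves=[5,0,0,-3,0,0,0,5,-4,-0.3,0,0,1.6,0,5,0,0,0,0,0,0,5,0,0,0,0,0,0])

```text
t: 7.75
tool_pos: [0.4648, 0.1162, 0.2804]
orientation: [-1.97, -2.418, -0.027]
force: [1.0, 0.6, -2.0]
opening: 0.0151
gripper_force: 25.0
```

```bash
python3 - <<'E'
from h import *
nose()
E
```

```text
t 7.75 nose z 0.0358 to strip(0)/hole(1) tool mm [-0.04  0.83  1.83] [ -0.1    0.83 -11.17] F [0.3 1.1 2. ] axis [ 0.004  0.001 -1.   ] open 0.0151
```

Move +0.6 in y, then probe down.

Emit:
drive_tool(moves=[5,0,0.6,0,0,0,0,5,0,0,1,0,0,0,5,0,0,1,0,0,0,5,0,0,1,0,0,0,5,0,0,1,0,0,0,5,0,0,0,0,0,0])

```text
t: 8.35
tool_pos: [0.4654, 0.1169, 0.2767]
orientation: [-1.969, -2.419, -0.027]
force: [-0.7, 1.1, -1.1]
opening: 0.0155
gripper_force: 25.0
```

```bash
python3 - <<'E'
from h import *
nose()
E
```

```text
t 8.35 nose z 0.0322 to strip(0)/hole(1) tool mm [-0.42 -0.08 -1.84] [ -0.48  -0.08 -14.85] F [ 1.2 -0.5  1.1] axis [ 0.005  0.001 -1.   ] open 0.0155
```

No force at 2 mm below the strip top, so the nose is in the hole. I'll continue down.

Emit:
drive_tool(moves=[5,0,0,1.5,0,0,0,5,0,0,1.5,0,0,0,5,0,0,1.5,0,0,0,5,-0.5,0,1.5,0,0,0,5,0,0,0,0,0,0])

```text
t: 8.85
tool_pos: [0.4655, 0.1165, 0.2706]
orientation: [-1.97, -2.419, -0.027]
force: [-0.1, 0.4, -0.8]
opening: 0.0153
gripper_force: 25.0
```

```bash
python3 - <<'E'
from h import *
nose()
E
```

```text
t 8.85 nose z 0.0261 to strip(0)/hole(1) tool mm [ 0.18 -0.05 -7.93] [  0.12  -0.04 -20.94] F [ 0.4 -0.1  0.8] axis [ 0.005  0.001 -1.   ] open 0.0153
```

Emit:
drive_tool(moves=[5,0,0,1.5,0,0,0,5,0,0,1.5,0,0,0,5,0,0,1.5,0,0,0,5,0,0,1.5,0,0,0,5,0,0,0,0,0,0])

```text
t: 9.35
tool_pos: [0.4654, 0.1167, 0.2646]
orientation: [-1.969, -2.419, -0.027]
force: [-0.0, 0.3, -2.2]
opening: 0.0157
gripper_force: 25.0
```

```bash
python3 - <<'E'
from h import *
nose()
E
```

```text
t 9.35 nose z 0.0201 to strip(0)/hole(1) tool mm [  0.1   -0.03 -13.94] [  0.05  -0.03 -26.95] F [0.3 0.1 2.2] axis [ 0.004  0.001 -1.   ] open 0.0157
```

Emit:
drive_tool(moves=[5,0,0,1.5,0,0,0,5,0,0,1.5,0,0,0,5,0,0,1.5,0,0,0,5,0,0,1,0,0,0,5,0,0,0,0,0,0])

```text
t: 9.85
tool_pos: [0.4655, 0.1168, 0.2592]
orientation: [-1.97, -2.419, -0.027]
force: [1.0, -1.0, -1.0]
opening: 0.0155
gripper_force: 25.0
```

```bash
python3 - <<'E'
from h import *
nose()
E
```

```text
t 9.85 nose z 0.0147 to strip(0)/hole(1) tool mm [  0.14  -0.13 -19.34] [  0.08  -0.12 -32.35] F [-1.2  0.7  1. ] axis [ 0.005  0.001 -1.   ] open 0.0155
```

Emit:
drive_tool(moves=[5,0,0,0.6,0,0,0,5,0,0,0.6,0,0,0,5,0,0,0.3,0,0,0,5,0,0,0,0,0,0])

```text
t: 10.25
tool_pos: [0.4657, 0.1169, 0.2589]
orientation: [-1.97, -2.42, -0.028]
force: [-4.9, -0.3, 7.8]
opening: 0.0154
gripper_force: 25.0
```

```bash
python3 - <<'E'
from h import *
nose()
E
```

```text
t 10.25 nose z 0.0144 to strip(0)/hole(1) tool mm [  0.08  -0.52 -19.63] [ 2.000e-02 -5.100e-01 -3.264e+01] F [ 0.9 -4.8 -7.8] axis [ 0.005  0.001 -1.   ] open 0.0154
```

The collar is down and centred, with about 8 N on it. I'll release, lift and go to the thumb bolt.

Emit:
drive_tool(moves=[5,0,0,-0.5,0,0,0,34,0,0,0,0,0,0,40,0,0,0,0,0,0,40,0,0,0,0,0,0,40,0,0,-20,0,0,0,40,0,0,-30,0,0,0,40,0,0,-35,0,0,0,40,-10,0,-10,0,-1.6,0])

```text
t: 11.05
tool_pos: [0.4691, 0.1048, 0.3572]
orientation: [1.98, 2.434, 0.007]
force: [0.3, 0.3, 1.3]
opening: 0.0403
gripper_force: 0.0
```

```bash
python3 - <<'E'
from h import *
go(.4625,-.1935,.16)
c=snap("side")
k=c["color"][:,:,::-1];cv2.imwrite('pics/z3.png',cv2.resize(k[140:290,200:360],(640,600),interpolation=cv2.INTER_CUBIC))
E
```

```text
t 11.05 grasp [0.4701 0.1049 0.1899] shift [-290.7  -68.3   29.7] R [[-0.203, 0.979, 0.006], [0.979, 0.203, 0.001], [-0.0, 0.006, -1.0]] F [0.3 0.3 1.3] 0.040333963906557635
```

View pics/z3.png

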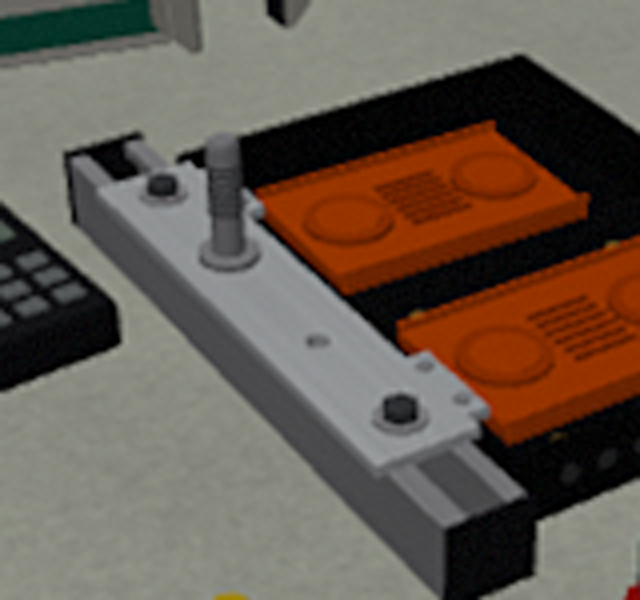

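The drift is seated upright with its collar flat on the plate at (230,255) in the crop. Now to the bolt.

Emit:
drive_tool(moves=[50,-30,-8,0,0,0,0,50,-45,-10,0,0,0,0,50,-48,-11,0,0,0,0,50,-48,-11,0,0,0,0,50,-48,-11,0,0,0,0,50,-41,-10,0,0,0,0,50,-30,-8,0,0,0,0,50,0,0,0,0,0,0])

```text
t: 11.9
tool_pos: [0.4584, -0.1968, 0.3515]
orientation: [-1.988, -2.431, 0.002]
force: [-0.5, 0.6, -0.2]
opening: 0.0498
gripper_force: 0.0
```

Emit:
drive_tool(moves=[50,0,0,0,0,0,0,50,0,0,0,0,0,0])

```text
t: 12.1
tool_pos: [0.4592, -0.1926, 0.3522]
orientation: [-1.982, -2.435, -0.0]
force: [0.0, -0.5, 0.1]
opening: 0.0502
gripper_force: 0.0
```

```bash
python3 - <<'E'
from h import *
go(.4622,-.1932,.069)
E
```

```text
t 12.1 grasp [ 0.459  -0.1924  0.1849] shift [ -1.5   3.1 115.9] R [[-0.203, 0.979, -0.001], [0.979, 0.203, 0.001], [0.001, -0.001, -1.0]] F [ 0.  -0.5  0.1] 0.05019871312829697
```

Emit:
drive_tool(moves=[50,-1.5,3,25,0,0,0,50,0,0,35,0,0,0,50,0,0,30,0,0,0,50,0,0,18,0,0,0,50,0,0,8,0,0,0,30,0,0,0,0,0,0,26,0,0,0,0,0,0,24,0,0,0,0,0,0])

```text
t: 12.9
tool_pos: [0.4633, -0.1944, 0.2387]
orientation: [1.981, 2.435, 0.001]
force: [-0.2, -0.2, 0.6]
opening: 0.0302
gripper_force: 0.0
```

```bash
python3 - <<'E'
from h import *
go(.4622,-.1932,.069)
E
```

```text
t 12.9 grasp [ 0.4637 -0.1947  0.0714] shift [ 1.7 -1.2  2.4] R [[-0.203, 0.979, 0.002], [0.979, 0.203, -0.001], [-0.002, 0.002, -1.0]] F [-0.2 -0.2  0.6] 0.030249089545709908
```

Emit:
drive_tool(moves=[26,1.5,-1.2,1.5,0,0,0,26,0,0,0,0,0,0,5,0,0,0,0,0,0,5,0,0,0,0,0,0,5,0,0,0,0,0,0,5,0,0,0,0,0,0])

```text
t: 13.5
tool_pos: [0.4612, -0.1932, 0.2359]
orientation: [1.983, 2.436, 0.0]
force: [0.8, 0.3, 3.0]
opening: 0.0165
gripper_force: 25.0
```

```bash
python3 - <<'E'
from h import *
go(.4826,.0385,.12)
E
```

```text
t 13.5 grasp [ 0.4613 -0.1932  0.0686] shift [222.6  67.8 -51.4] R [[-0.203, 0.979, 0.0], [0.979, 0.203, -0.0], [-0.0, 0.0, -1.0]] F [0.8 0.3 3. ] 0.016515541031009225
```

Emit:
drive_tool(moves=[5,0,0,-20,0,0,0,5,0,0,-30,0,0,0,5,20,8,-20,0,0,0,5,40,14,0,0,0,0,5,45,16,0,0,0,0,5,40,14,0,0,0,0,5,30,11,0,0,0,0,5,7,5,0,0,0,0])

```text
t: 14.3
tool_pos: [0.4906, 0.0017, 0.3053]
orientation: [-1.979, -2.439, -0.0]
force: [-1.0, -0.0, -1.0]
opening: 0.0165
gripper_force: 25.0
```

Emit:
drive_tool(moves=[5,0,0,0,0,0,0,5,0,0,0,0,0,0,5,0,0,0,0,0,0])

```text
t: 14.6
tool_pos: [0.4907, -0.0023, 0.3054]
orientation: [-1.985, -2.435, 0.001]
force: [0.2, -0.1, -0.9]
opening: 0.0169
gripper_force: 25.0
```

```bash
python3 - <<'E'
from h import *
go(.4822,.0387,.12)
c=snap("wrist","pics/w4.png");k=c["color"][:,:,::-1]
cv2.imwrite('pics/z4.png',cv2.resize(k[200:380,250:390],(560,600),interpolation=cv2.INTER_CUBIC))
E
```

```text
t 14.6 grasp [ 0.4906 -0.0024  0.1381] shift [41.9  0.1 18.1] R [[-0.201, 0.98, -0.0], [0.98, 0.201, -0.0], [-0.0, -0.001, -1.0]] F [ 0.2 -0.1 -0.9] 0.01692164267833669
```

View pics/z4.png

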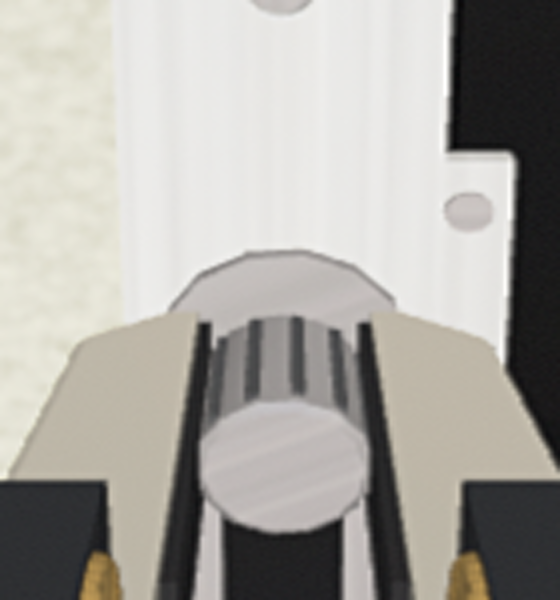

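The picture shows the collar's far edge at pixel (321,275), the grip top spanning rows 320 to 360 and columns 300 to 342, and the bolt hole's near edge at (320,204).

```bash
python3 - <<'E'
from h import *
c=dict(np.load('/tmp/wrist.npz'));s,R=st();g=s["tool_pos"]+R@[0,0,.167]
f=lambda u,v,z:(R.T@(ray(c,u,v,z)-g)*1000).round(2)
print(g,"collar",f(320.7,275,g[2]-.0236)-[15,0,0],"top",f(321,320.3,g[2]+.0094),f(321,359.9,g[2]+.0094),f(300,340,g[2]+.0094),f(342.25,340,g[2]+.0094))
k=cv2.cvtColor(c["color"],cv2.COLOR_RGB2GRAY);print(k[175:212,320])
print("near hole",f(320,203.9,.047)+[5.25,0,0],"predicted",R.T@(np.array([.4822,.0387,.047])-g)*1000)
E
```

```text
[ 0.49061131 -0.00239094  0.13847716] collar [ 1.14  0.27 23.6 ] top [ 9.84  0.35 -9.4 ] [-7.73  0.37 -9.4 ] [ 1.24 -7.93 -9.4 ] [ 1.25  8.74 -9.4 ]
[230 231 231 231 231 231 231 231 231 231 232 227 198 189 196 197 196 195
 196 197 198 189 161 161 188 193 192 192 193 211 230 233 232 232 232 231
 231]
near hole [42.32 -0.1  91.47] predicted [4.19600293e+01 6.12657508e-02 9.14693329e+01]
```

```bash
python3 - <<'E'
from h import *
s,R=st();g=s["tool_pos"]+R@[0,0,.167];B=g+R@[.0411,-.00035,0];B[2]=.0736;np.save('/tmp/B.npy',B);go(*B)
E
```

```text
t 14.65 grasp [ 0.4906 -0.0024  0.1382] shift [41.1 -0.3 64.6] R [[-0.201, 0.98, -0.0], [0.98, 0.201, -0.0], [-0.0, -0.0, -1.0]] F [-0.2  0.7 -0.3] 0.016852926563216217
```

Emit:
drive_tool(moves=[5,15,0,5,0,0,0,5,18,0,10,0,0,0,5,8,-0.3,12,0,0,0,5,0,0,4,0,0,0,5,0,0,0,0,0,0,5,0,0,0,0,0,0])

```text
t: 15.25
tool_pos: [0.4823, 0.0386, 0.2747]
orientation: [1.984, 2.436, -0.0]
force: [0.5, -1.1, -0.8]
opening: 0.0167
gripper_force: 25.0
```

```bash
python3 - <<'E'
from h import *
go(*np.load('/tmp/B.npy'))
E
```

```text
t 15.25 grasp [0.4823 0.0386 0.1074] shift [-0.7 -0.4 33.8] R [[-0.203, 0.979, -0.0], [0.979, 0.203, -0.0], [-0.0, -0.0, -1.0]] F [ 0.5 -1.1 -0.8] 0.01674062303345769
```

Emit:
drive_tool(moves=[5,-0.6,-0.3,2,0,0,0,5,0,0,2,0,0,0,5,0,0,2,0,0,0,5,0,0,2,0,0,0,5,0,0,2,0,0,0,5,0,0,1,0,0,0,5,0,0,0,0,0,0])

```text
t: 15.95
tool_pos: [0.4819, 0.0383, 0.2634]
orientation: [-1.983, -2.436, 0.0]
force: [-0.8, 0.5, -0.8]
opening: 0.0168
gripper_force: 25.0
```

```bash
python3 - <<'E'
from h import *
go(*np.load('/tmp/B.npy'))
E
```

```text
t 15.95 grasp [0.4818 0.0383 0.0961] shift [-0.6  0.1 22.5] R [[-0.203, 0.979, -0.0], [0.979, 0.203, -0.0], [0.0, -0.0, -1.0]] F [-0.8  0.5 -0.8] 0.016814022023923295
```

Emit:
drive_tool(moves=[5,-0.4,0,2,0,0,0,5,0,0,2,0,0,0,5,0,0,2,0,0,0,5,0,0,1.5,0,0,0,5,0,0,1,0,0,0,5,0,0,1,0,0,0,5,0,0,0,0,0,0])

```text
t: 16.65
tool_pos: [0.482, 0.0379, 0.254]
orientation: [-1.983, -2.436, 0.0]
force: [-0.8, 0.7, -1.2]
opening: 0.017
gripper_force: 25.0
```

```bash
python3 - <<'E'
from h import *
go(*np.load('/tmp/B.npy'))
E
```

```text
t 16.65 grasp [0.482  0.0379 0.0867] shift [-0.1 -0.  13.1] R [[-0.203, 0.979, -0.0], [0.979, 0.203, 0.0], [0.0, -0.0, -1.0]] F [-0.8  0.7 -1.2] 0.017006668072465404
```

Below the strip's top with no force. I'll continue.

Emit:
drive_tool(moves=[5,0,0,1,0,0,0,5,0,0,1,0,0,0,5,0,0,1,0,0,0,5,0,0,1,0,0,0,5,0,0,1,0,0,0,5,0,0,0,0,0,0])

```text
t: 17.25
tool_pos: [0.482, 0.038, 0.2489]
orientation: [-1.983, -2.436, 0.0]
force: [-0.9, 0.7, -1.3]
opening: 0.0167
gripper_force: 25.0
```

```bash
python3 - <<'E'
from h import *
go(*np.load('/tmp/B.npy'))
E
```

```text
t 17.25 grasp [0.4819 0.038  0.0816] shift [-0.2  0.   8. ] R [[-0.203, 0.979, -0.0], [0.979, 0.203, 0.0], [0.0, -0.0, -1.0]] F [-0.9  0.7 -1.3] 0.016661453582801477
```

Emit:
drive_tool(moves=[5,0,0,1.5,0,0,0,5,0,0,1.5,0,0,0,5,0,0,1.5,0,0,0,5,0,0,1.5,0,0,0,5,0,0,1,0,0,0,5,0,0,0,0,0,0])

```text
t: 17.85
tool_pos: [0.482, 0.0379, 0.2419]
orientation: [-1.983, -2.436, 0.0]
force: [-0.5, 0.3, -1.1]
opening: 0.0169
gripper_force: 25.0
```

```bash
python3 - <<'E'
from h import *
go(*np.load('/tmp/B.npy'))
E
```

```text
t 17.85 grasp [0.4819 0.0379 0.0746] shift [-0.2  0.   1. ] R [[-0.203, 0.979, -0.0], [0.979, 0.203, 0.0], [0.0, -0.0, -1.0]] F [-0.5  0.3 -1.1] 0.016933903021813752
```

Emit:
drive_tool(moves=[5,0,0,0.6,0,0,0,5,0,0,0.6,0,0,0,5,0,0,0.5,0,0,0,5,0,0,0,0,0,0])

```text
t: 18.25
tool_pos: [0.4821, 0.038, 0.2409]
orientation: [-1.983, -2.436, -0.0]
force: [-3.8, 1.0, 3.8]
opening: 0.017
gripper_force: 25.0
```

```bash
python3 - <<'E'
from h import *
go(*np.load('/tmp/B.npy'))
E
```

```text
t 18.25 grasp [0.4821 0.038  0.0736] shift [-0.2 -0.1 -0. ] R [[-0.203, 0.979, -0.0], [0.979, 0.203, 0.0], [0.0, -0.0, -1.0]] F [-3.8  1.   3.8] 0.017021270090216083
```

Emit:
drive_tool(moves=[5,0,0,0.4,0,0,0,5,0,0,0,0,0,0,30,0,0,-0.5,0,0,0,34,0,0,0,0,0,0,34,0,0,0,0,0,0,34,0,0,-10,0,0,0,40,0,0,-35,0,0,0,40,0,0,-35,0,0,0])

```text
t: 19.05
tool_pos: [0.4816, 0.0379, 0.3212]
orientation: [-1.982, -2.435, 0.002]
force: [0.2, -0.4, 0.0]
opening: 0.0397
gripper_force: 0.0
```

Emit:
drive_tool(moves=[40,20,0,0,0,0,0,40,40,0,0,0,0,0,40,24,0,0,0,0,0,40,0,0,0,0,0,0,40,0,0,0,0,0,0])

```text
t: 19.55
tool_pos: [0.4651, 0.1204, 0.3211]
orientation: [1.981, 2.437, 0.0]
force: [-0.6, -0.8, -0.1]
opening: 0.0401
gripper_force: 0.0
```

```bash
python3 - <<'E'
from h import *
T=np.load('/tmp/T.npy');go(*T[1][:2],.092)
c=snap("wrist","pics/w5.png")
cv2.imwrite('pics/z5.png',c["color"][150:480,170:470,::-1])
E
```

```text
t 19.55 grasp [0.4652 0.1203 0.1538] shift [ 0.6  0.2 61.8] R [[-0.204, 0.979, 0.001], [0.979, 0.204, -0.0], [-0.0, 0.001, -1.0]] F [-0.6 -0.8 -0.1] 0.040125480827837914
```

View pics/z5.png

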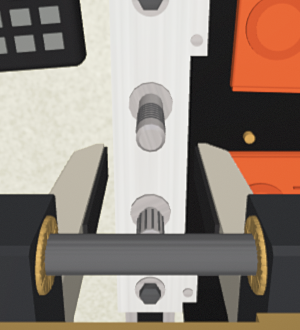

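The picture shows the drift standing home with its collar at (150,100) in the crop. The thumb bolt is seated with its collar at (150,212), and the gripper is lined up over the drift. I'll descend and grip.

Emit:
drive_tool(moves=[40,0.6,0.2,15,0,0,0,40,0,0,20,0,0,0,40,0,0,15,0,0,0,40,0,0,9,0,0,0,40,0,0,2,0,0,0,28,0,0,0,0,0,0,24,0,0,0,0,0,0])

```text
t: 20.3
tool_pos: [0.4655, 0.1207, 0.2602]
orientation: [1.983, 2.435, 0.001]
force: [0.6, -0.8, 0.0]
opening: 0.0281
gripper_force: 0.0
```

```bash
python3 - <<'E'
from h import *
T=np.load('/tmp/T.npy');go(*T[1][:2],.092)
E
```

```text
t 20.3 grasp [0.4657 0.1207 0.0929] shift [ 0.3 -0.4  0.9] R [[-0.202, 0.979, 0.001], [0.979, 0.202, 0.0], [-0.0, 0.001, -1.0]] F [ 0.6 -0.8  0. ] 0.02814748837218517
```

Grip, then draw straight up slowly.

Emit:
drive_tool(moves=[5,0.2,-0.4,0.5,0,0,0,5,0,0,0,0,0,0,5,0,0,0,0,0,0,5,0,0,0,0,0,0,5,0,0,-3,0,0,0,5,0,0,-5,0,0,0,5,0,0,0,0,0,0])

```text
t: 21.0
tool_pos: [0.4649, 0.121, 0.2677]
orientation: [1.983, 2.436, 0.001]
force: [0.2, 0.2, -1.0]
opening: 0.0152
gripper_force: 25.0
```

Emit:
drive_tool(moves=[5,0,0,-8,0,0,0,5,0,0,-12,0,0,0,5,0,0,-20,0,0,0,5,0,0,-30,0,0,0,5,0,0,-30,0,0,0,5,0,0,-10,0,0,0,5,0,0,0,0,0,0])

```text
t: 21.7
tool_pos: [0.4653, 0.121, 0.3793]
orientation: [1.982, 2.434, 0.005]
force: [0.5, -0.1, -1.1]
opening: 0.0157
gripper_force: 25.0
```

```bash
python3 - <<'E'
from h import *
go(.4695,-.304,.2)
c=snap("side");W=world(c)
# thumb bolt check: topmost points around bolt hole
m=(np.hypot(W[...,0]-.482,W[...,1]-.0385)<.02)&(W[...,2]>.055);P=W[m];print(len(P),P[:,2].max(),np.median(P[P[:,2]>P[:,2].max()-.004],0))
E
```

```text
t 21.7 grasp [0.466  0.1211 0.212 ] shift [-417.   -82.8   11.8] R [[-0.203, 0.979, 0.004], [0.979, 0.203, 0.001], [-0.0, 0.004, -1.0]] F [ 0.5 -0.1 -1.1] 0.01565530599082661
170 0.08287322419817633 [0.48240681 0.03766671 0.08112975]
```

Emit:
drive_tool(moves=[5,-25,-5,0,0,0,0,5,-45,-9,0,0,0,0,5,-48,-9,0,0,0,0,5,-48,-10,0,0,0,0,5,-48,-10,0,0,0,0,5,-48,-10,0,0,0,0,5,-48,-10,0,0,0,0,5,-45,-9,0,0,0,0])

```text
t: 22.55
tool_pos: [0.4652, -0.2432, 0.3746]
orientation: [-1.982, -2.433, 0.001]
force: [1.0, 0.1, -2.0]
opening: 0.0156
gripper_force: 25.0
```

Emit:
drive_tool(moves=[5,-38,-7,0,0,0,0,5,-24,-4,0,0,0,0,5,0,0,0,0,0,0,5,0,0,0,0,0,0,5,0,0,0,0,0,0])

```text
t: 23.05
tool_pos: [0.4678, -0.3031, 0.3757]
orientation: [-1.981, -2.435, -0.0]
force: [-0.1, -0.2, -1.7]
opening: 0.0156
gripper_force: 25.0
```

```bash
python3 - <<'E'
from h import *
go(.4694,-.304,.087)
E
```

```text
t 23.05 grasp [ 0.4676 -0.3028  0.2084] shift [ -1.8   1.7 121.4] R [[-0.203, 0.979, -0.002], [0.979, 0.203, 0.002], [0.002, -0.001, -1.0]] F [-0.1 -0.2 -1.7] 0.015569161007717254
```

Emit:
drive_tool(moves=[5,-1.7,1.7,15,0,0,0,5,0,0,25,0,0,0,5,0,0,22,0,0,0,5,0,0,10,0,0,0,5,0,0,4,0,0,0,5,0,0,0,0,0,0,5,0,0,0,0,0,0])

```text
t: 23.75
tool_pos: [0.4704, -0.3057, 0.3021]
orientation: [1.982, 2.435, 0.0]
force: [0.0, -0.1, -0.1]
opening: 0.0152
gripper_force: 25.0
```

```bash
python3 - <<'E'
from h import *
go(.4694,-.304,.087)
E
```

```text
t 23.75 grasp [ 0.4706 -0.3059  0.1348] shift [ 2.1 -0.9 47.8] R [[-0.203, 0.979, 0.001], [0.979, 0.203, -0.001], [-0.001, 0.001, -1.0]] F [ 0.  -0.1 -0.1] 0.015226682538733226
```

Emit:
drive_tool(moves=[5,1.9,-0.9,5,0,0,0,5,0,0,6,0,0,0,5,0,0,6,0,0,0,5,0,0,5,0,0,0,5,0,0,3,0,0,0,5,0,0,0,0,0,0])

```text
t: 24.35
tool_pos: [0.4685, -0.3037, 0.2752]
orientation: [-1.983, -2.435, 0.0]
force: [-0.3, 0.8, -0.8]
opening: 0.0156
gripper_force: 25.0
```

```bash
python3 - <<'E'
from h import *
go(.4694,-.304,.087)
E
```

```text
t 24.35 grasp [ 0.4683 -0.3036  0.1079] shift [-0.6  1.  20.9] R [[-0.203, 0.979, -0.001], [0.979, 0.203, 0.001], [0.001, -0.001, -1.0]] F [-0.3  0.8 -0.8] 0.015638006669232037
```

Emit:
drive_tool(moves=[5,-0.4,0.8,3,0,0,0,5,0,0,4,0,0,0,5,0,0,4,0,0,0,5,0,0,3,0,0,0,5,0,0,2,0,0,0,5,0,0,1,0,0,0,5,0,0,0,0,0,0])

```text
t: 25.05
tool_pos: [0.4695, -0.3041, 0.2589]
orientation: [-1.983, -2.436, 0.0]
force: [0.3, -0.7, -1.7]
opening: 0.0157
gripper_force: 25.0
```

```bash
python3 - <<'E'
from h import *
go(.4694,-.304,.087)
E
```

```text
t 25.05 grasp [ 0.4695 -0.3041  0.0916] shift [ 0.1 -0.1  4.6] R [[-0.203, 0.979, -0.0], [0.979, 0.203, 0.0], [0.0, -0.0, -1.0]] F [ 0.3 -0.7 -1.7] 0.0156998237210779
```

Emit:
drive_tool(moves=[5,0,0,1.5,0,0,0,5,0,0,1.5,0,0,0,5,0,0,1,0,0,0,5,0,0,0.7,0,0,0,5,0,0,0,0,0,0])

```text
t: 25.55
tool_pos: [0.4696, -0.3042, 0.2547]
orientation: [1.983, 2.436, -0.0]
force: [-2.4, 0.4, 3.4]
opening: 0.0155
gripper_force: 25.0
```

```bash
python3 - <<'E'
from h import *
go(.4694,-.304,.087)
E
```

```text
t 25.55 grasp [ 0.4696 -0.3042  0.0874] shift [ 0.2 -0.2  0.4] R [[-0.203, 0.979, 0.0], [0.979, 0.203, -0.0], [-0.0, 0.0, -1.0]] F [-2.4  0.4  3.4] 0.015537654874368393
```

The collar is down on the stand. Release and lift.

Emit:
drive_tool(moves=[30,0,0,0,0,0,0,34,0,0,0,0,0,0,40,0,0,0,0,0,0,40,0,0,-10,0,0,0,40,0,0,-30,0,0,0,40,0,0,-35,0,0,0,40,0,0,-30,0,0,0,40,0,0,0,0,0,0])

```text
t: 26.35
tool_pos: [0.4708, -0.3051, 0.366]
orientation: [1.977, 2.429, 0.0]
force: [0.2, 0.4, 0.1]
opening: 0.04
gripper_force: 0.0
```

Emit:
drive_tool(moves=[40,0,0,0,0,0,0,40,0,0,0,0,0,0,40,0,0,0,0,0,0,40,0,0,0,0,0,0])

```text
t: 26.75
tool_pos: [0.4693, -0.3039, 0.358]
orientation: [-1.982, -2.435, 0.0]
force: [0.5, -0.2, -0.8]
opening: 0.0399
gripper_force: 0.0
```

```bash
python3 - <<'E'
from h import *
go(0,0,0)
c=snap("side","pics/end.png");W=world(c)
for x,y,z0 in((.482,.0385,.055),(.4695,-.304,.06)):
    m=(np.hypot(W[...,0]-x,W[...,1]-y)<.02)&(W[...,2]>z0)&(W[...,2]<.13);P=W[m];print(len(P),P[:,2].max(),np.median(P[P[:,2]>P[:,2].max()-.004],0))
E
```

```text
t 26.75 grasp [ 0.469  -0.3037  0.1907] shift [ 392.1 -397.4  192. ] R [[-0.203, 0.979, -0.002], [0.979, 0.203, 0.001], [0.002, -0.001, -1.0]] F [ 0.5 -0.2 -0.8] 0.03989474846575537
22 0.08278429550904155 [0.48058572 0.04231479 0.0813292 ]
399 0.10595705282713729 [ 0.46877553 -0.30475276  0.10395578]
```

```bash
python3 -c "
from plant import robot
print(robot.close_job())"
```

```text
the job is handed in; nothing more can be done
None
```

The job is handed in: the strip was drawn into line with the drift, the thumb bolt pushed home, and the drift stood back in its stand hole; the final check put both tops at the right height (83 and 106 mm), but hand-in returned no verdict.

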